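# Move the row of clock wheels from the drip rack to the wheel block, in the same order

### The job

Four repaired clock wheels, each from a different customer's clock, stand draining in the steel cup rack. Move them to the wooden wheel block and keep them in the same order from the robot's left to its right, one wheel per hole, each lying flat on the block with its lower arbor down in the hole. Set every wheel down rather than dropping it.

Things in the scene. Friction and masses are not known exactly. Their poses are not given: they have to be found in the camera images.
- great_wheel: brass clock wheel 64 mm across, 3 mm thick, six arms and 48 fine square teeth, the largest; about 75 g. Origin on its arbor's axis at the wheel's underside, z up the arbor. Above: collet 14 mm across to 10 mm, arbor 6 mm across to 26 mm, steel pinion 10 mm across from 26 to 48 mm (grip here), end at 55 mm. Below: arbor 5 mm across, 20 mm long. Starts flat on a cup's rim, arbor in the cup. Carry it 85 mm or more above that to clear others.
- centre_wheel: brass clock wheel 54 mm across, 3 mm thick, four arms and 40 fine square teeth; about 60 g. Origin on its arbor's axis at the wheel's underside, z up the arbor. Above: collet 14 mm across to 10 mm, arbor 6 mm across to 26 mm, steel pinion 10 mm across from 26 to 48 mm (grip here), end at 55 mm. Below: arbor 5 mm across, 20 mm long. Starts flat on a cup's rim, arbor in the cup. Carry it 85 mm or more above that to clear others.
- third_wheel: brass clock wheel 46 mm across, 3 mm thick, five arms and 36 fine square teeth; about 50 g. Origin on its arbor's axis at the wheel's underside, z up the arbor. Above: collet 14 mm across to 10 mm, arbor 6 mm across to 26 mm, steel pinion 10 mm across from 26 to 48 mm (grip here), end at 55 mm. Below: arbor 5 mm across, 20 mm long. Starts flat on a cup's rim, arbor in the cup. Carry it 85 mm or more above that to clear others.
- escape_wheel: brass clock wheel 40 mm across, 3 mm thick, four arms and 15 large raked pointed teeth, the smallest; about 42 g. Origin on its arbor's axis at the wheel's underside, z up the arbor. Above: collet 14 mm across to 10 mm, arbor 6 mm across to 26 mm, steel pinion 10 mm across from 26 to 48 mm (grip here), end at 55 mm. Below: arbor 5 mm across, 20 mm long. Starts flat on a cup's rim, arbor in the cup. Carry it 85 mm or more above that to clear others.
- cup_great: aluminium drip cup, 30 mm outside, 24 mm inside, 32 mm high, rising from a shallow pan 52 (x) by 68 (y) mm, fixed in the rack; all four cups look alike; the great wheel starts in this one, so it marks that wheel's place in the row. Origin at the centre of its underside, 2.5 mm above the bench; rim 34.5 mm above the bench.
- cup_centre: aluminium drip cup, 30 mm outside, 24 mm inside, 32 mm high, rising from a shallow pan 52 (x) by 68 (y) mm, fixed in the rack; all four cups look alike; the centre wheel starts in this one, so it marks that wheel's place in the row. Origin at the centre of its underside, 2.5 mm above the bench; rim 34.5 mm above the bench.
- cup_third: aluminium drip cup, 30 mm outside, 24 mm inside, 32 mm high, rising from a shallow pan 52 (x) by 68 (y) mm, fixed in the rack; all four cups look alike; the third wheel starts in this one, so it marks that wheel's place in the row. Origin at the centre of its underside, 2.5 mm above the bench; rim 34.5 mm above the bench.
- cup_escape: aluminium drip cup, 30 mm outside, 24 mm inside, 32 mm high, rising from a shallow pan 52 (x) by 68 (y) mm, fixed in the rack; all four cups look alike; the escape wheel starts in this one, so it marks that wheel's place in the row. Origin at the centre of its underside, 2.5 mm above the bench; rim 34.5 mm above the bench.
- cup_rack: fixed steel drip rack, 64 (x) by 300 (y) mm, wires at 22 mm height; holds the four cups in a row along its y axis at y = 114, 38, -38, -114 mm in an order that varies. Origin at the centre of its underside, on the bench. Its +y end is at the robot's left (within 9 degrees of square). Stands nearer to the robot than the block, or beyond it.
- wheel_block: fixed brown wooden block, 64 (x) by 312 (y) by 34 mm high, with four empty blind holes 22 mm across, 26 mm deep, at x = 0, y = 114, 38, -38, -114 mm. Origin at the centre of its underside, on the bench; +y end at the robot's left (within 9 degrees). A wheel that is home lies on the top face, arbor in the hole: underside at 34 mm.
Not all that is in view belongs to the job. Leave any pink or purple look-alike of the great_wheel alone.

How it is judged:
By the outcome, as a careful person would: the job done as asked, in the order asked, and still so for the second after the job is handed in, with the robot touching nothing.
It also fails if it takes over 104 s, if anything falls off the work surface, if the arm or the gripper's body presses on something with over 40 N, if the wrist force passes 120 N, or if a joint passes its speed limit or range.

### The arm

A 6-joint arm with a two-finger parallel gripper is mounted at the origin on the work surface. World frame = base frame: x ahead of the robot, y to its left, z up, the work surface at z = 0. Lengths are in mm, angles in rad, forces in N, time in s.
With the tool pointing down it reaches from about 350 to 775 mm from the base axis. Payload 7.3 kg.
Tool frame: the origin (TCP) lies at the very end of the fingers, on their centre line; the grasp point (between the pads) lies 19 mm behind it; x points along the fingers, z is the direction in which the jaws open and shut, and the axes are right-handed (so a half turn about x gives the same grasp; the last joint's range is limited). The gripper opens to 92 mm and grips with 3 to 60 N. Pads are 19 mm wide; open, the fingers measure 130 mm over their backs; the gripper's body (75 mm by 190 mm) begins 47 mm behind the grasp point.
Start: joints at [-0.146, 0.342, 1.524, -0, 1.275, -0.146], TCP at [525.019, 0.019, 226.741] pointing down, gripper open.
Joint ranges: [-2.53, 2.53], [-0.77, 2.02], [0.04, 2.7], [-1, 4.14], [0.28, 2.66], [-3.11, 3.11]. Speed limits (rad/s): [2.57, 2.57, 3.14, 3.14, 3.14, 3.14].

### API

Orientations are given as [roll, pitch, yaw] about the fixed x, y, z axes, in that order (R = Rz(yaw) Ry(pitch) Rx(roll)).
In Python, from plant import * gives the robot as it stands.
- The arm moves only by the tool carry_out, never from a script. Its argument "rows" is a list of rows, each a list of 4 numbers: the shift along the world's x, y, z in mm, then the turn about the world's z in degrees. In form: [[x, y, z, twist], ...]. A call has 1 to 20 rows; each row is the pose to reach, as a shift and turn from the pose measured when the call began; what a row does not reach only later rows make up. A row lasts 1/12 s, in which the tool goes at most 41.7 mm and 7.16 degrees, less where a joint would pass 70% of its speed; a pose out of reach is approached as far as the arm can. A call with a gripper value outside its range is refused whole. "hand" is the finger opening in mm, from 0 to 91.8, set as the call begins (left out, the last holds). The fingers move at their own pace and stop on an object; the grip force is fixed at half the most. Time passes only in rows, so rows that repeat a pose let the fingers close. It gives the time, the measured TCP pose, the force and the opening at its end, in the units of the state.
- get_obs(): the state, without advancing time (a new reading comes with each control period).
- capture(name): name is "scene" or "side" or "wrist"; returns the picture (420x560x3 uint8, red, green, blue); there is no depth.
- camera_info(name): a dict with "camera_matrix" (3x3 intrinsics, pixels), "pose" (4x4, takes a point from camera to world coordinates); the wrist camera has in their place "mount" (4x4, takes a point from camera to tool coordinates, whose origin is the TCP and whose axes are the tool frame's). Camera axes: x right, y down, z forward; pixel columns grow to the right and rows downward; lengths in mm; the calibration is good to about 2 mm. A picture is of the moment at which its call begins: read the wrist's pose just before it. camera_info takes no time and is no camera call.
- close_job(): hands the job in, once; it reports no verdict.
The state is a dict: "time": time; "joint_positions": joint angles; "dq": joint speeds; "tau": joint torques, N m; "tool_pos": TCP position; "tcp_rot": TCP orientation; "contact_force": force on the tool from outside, world axes, zero at the start; "moment": the same for the moment, N m; "grip_width": finger opening in mm.
Only numpy, scipy, OpenCV 4.12 (cv2) and the standard library are available. Lean on these libraries where they do the work, as an engineer would, in place of code of your own. Each camera call takes 0.05 s, during which the arm holds its last target. There are 200 camera calls.

## Working session

There is one attempt and no reset: what is moved stays moved. The work goes in short steps, Python scripts to look and compute and a tool call to move; the robot and the scene stay as the last step left them, time stands still between calls to the robot, and variables do not carry over. Pictures are saved under pics/ and viewed, about 12 in all and at most 16, crops included, and the job is handed in when it is done.

Besides the shell and the picture viewer there is one more tool, called after ">>>" in YAML: its name, and indented under it one key for each argument. carry_out: Moves the arm, as the interface text tells. Its arguments: {"type":"object","properties":{"rows":{"type":"array"},"hand":{"type":"number"}},"required":["rows"]}

```bash
mkdir -p pics; ls; python3 - <<'E'
from plant import *
import cv2,numpy as np
np.set_printoptions(precision=3,suppress=True)
print(get_obs())
for n in ("scene","side","wrist"):
    print(n,camera_info(n)); cv2.imwrite(f"pics/{n}0.png",capture(n)[:,:,::-1])
E
```

```text
pics
{'time': 0.0, 'joint_positions': array([-0.146,  0.343,  1.525, -0.   ,  1.275, -0.146]), 'dq': array([ 0.001,  0.001, -0.   , -0.001,  0.   , -0.001]), 'tau': array([  0.001, -43.125, -24.422,   0.072,   0.056,  -0.   ]), 'tool_pos': array([524.583,   0.085, 226.037]), 'tcp_rot': array([3.01 , 1.569, 3.01 ]), 'contact_force': array([-0.017, -0.322,  0.246]), 'moment': array([ 0.019, -0.03 ,  0.008]), 'grip_width': 91.51336696903773}
scene {'camera_matrix': array([[452.78 ,   0.   , 288.027],
       [  0.   , 452.78 , 201.549],
       [  0.   ,   0.   ,   1.   ]]), 'pose': array([[  -0.38 ,    0.717,   -0.585, 1091.842],
       [   0.925,    0.282,   -0.255,  309.354],
       [  -0.018,   -0.638,   -0.77 ,  760.965],
       [   0.   ,    0.   ,    0.   ,    1.   ]])}
side {'camera_matrix': array([[503.303,   0.   , 284.227],
       [  0.   , 503.303, 214.423],
       [  0.   ,   0.   ,   1.   ]]), 'pose': array([[ -0.996,  -0.048,   0.072, 475.389],
       [ -0.086,   0.49 ,  -0.867, 936.571],
       [  0.006,  -0.87 ,  -0.493, 524.679],
       [  0.   ,   0.   ,   0.   ,   1.   ]])}
wrist {'camera_matrix': array([[323.842,   0.   , 276.025],
       [  0.   , 323.842, 209.863],
       [  0.   ,   0.   ,   1.   ]]), 'mount': array([[  -0.   ,   -0.246,    0.969, -158.11 ],
       [   0.   ,   -0.969,   -0.246,   64.954],
       [   1.   ,    0.   ,    0.   ,    0.13 ],
       [   0.   ,    0.   ,    0.   ,    1.   ]])}
```

View pics/scene0.png

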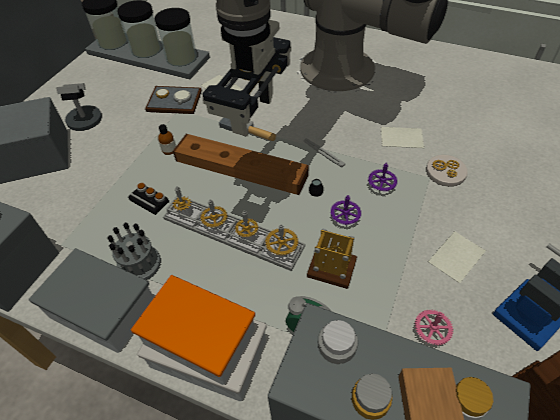

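View pics/side0.png

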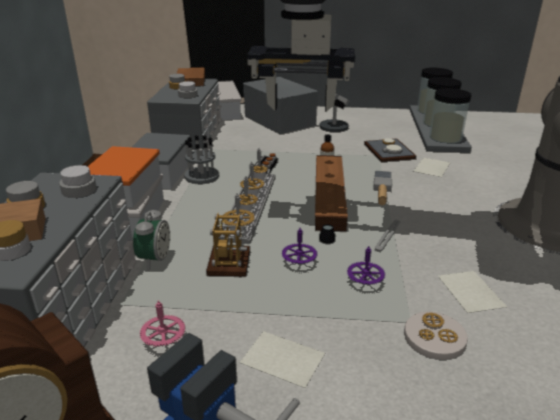

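View pics/wrist0.png

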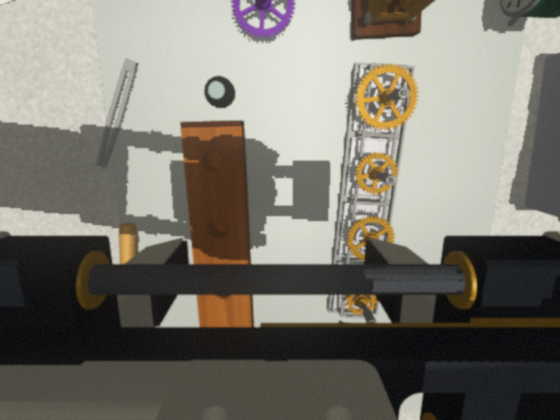

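The wrist view has +y at the top. The rack lies beyond the block, and the order from the left is great, a smaller wheel, a larger wheel, then the smallest. Next I move to see the whole row.

>>> carry_out:
  rows:
    - [10,-40,30,0]
    - [20,-70,50,0]
    - [20,-100,70,0]
    - [20,-100,70,0]
    - [20,-100,70,0]

```text
time: 0.57
tool_pos: [545.0, -101.6, 296.8]
tcp_rot: [-0.603, 1.57, -0.606]
contact_force: [0.2, -0.2, -0.7]
grip_width: 91.6
```

```bash
cat > h.py <<'E'
from plant import *
import cv2,numpy as np
from scipy.spatial.transform import Rotation as Ro
np.set_printoptions(precision=2,suppress=True)
def campose(n,o=None):
    i=camera_info(n)
    if n!="wrist": return i["camera_matrix"],i["pose"]
    o=o or get_obs(); T=np.eye(4); T[:3,:3]=Ro.from_euler('xyz',o["tcp_rot"]).as_matrix(); T[:3,3]=o["tool_pos"]
    return i["camera_matrix"],T@i["mount"]
def snap(n,f):
    K,P=campose(n); im=capture(n)[:,:,::-1].copy(); cv2.imwrite(f"pics/{f}.png",im); np.savez(f"pics/{f}.npz",K=K,P=P); return im
def onplane(f,uv,z):
    d=np.load(f"pics/{f}.npz"); K,P=d["K"],d["P"]
    uv=np.atleast_2d(np.array(uv,float)); r=(P[:3,:3]@np.linalg.inv(K)@np.c_[uv,np.ones(len(uv))].T).T
    return P[:3,3]+r*((z-P[2,3])/r[:,2])[:,None]
def proj(f,X):
    d=np.load(f"pics/{f}.npz"); X=np.atleast_2d(np.array(X,float))
    c=(X-d["P"][:3,3])@d["P"][:3,:3]; c=c@d["K"].T; return c[:,:2]/c[:,2:]
E
python3 - <<'E'
from h import *
im=snap("wrist","w1"); o=get_obs();print(o["tool_pos"],o["tcp_rot"])
cv2.imwrite("pics/w1c.png",cv2.resize(im[:400,120:480],None,fx=1.5,fy=1.5,interpolation=cv2.INTER_CUBIC))
im=snap("scene","s1")
cv2.imwrite("pics/s1c.png",cv2.resize(im[120:280,120:320],None,fx=3.5,fy=3.5,interpolation=cv2.INTER_CUBIC))
E
```

```text
[ 544.42 -100.15  295.71] [2.71 1.57 2.71]
```

View pics/w1c.png

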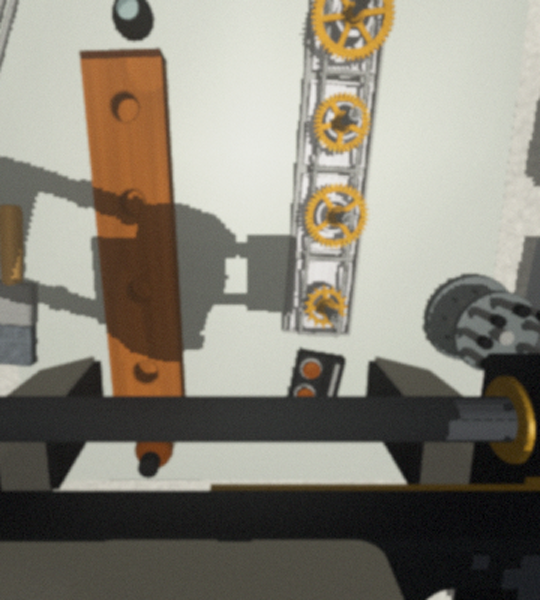

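View pics/s1c.png

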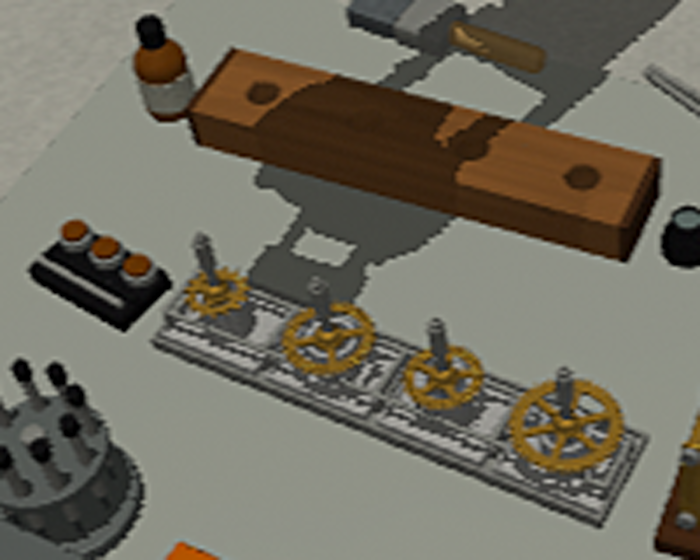

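```bash
python3 - <<'E'
from h import *
W=lambda p:np.array(p)/1.5+[120,0]
S=lambda p:np.array(p)/3.5+[120,120]
print("holes w\n",onplane("w1",W([(125,106),(132,205),(140,289),(147,371)]),34))
print("holes s\n",onplane("s1",S([(582,177),(263,93)]),34))
print("wheels w\n",onplane("w1",W([(352,12),(341,123),(334,216),(325,306)]),36))
print("wheels s\n",onplane("s1",S([(567,425),(442,377),(328,340),(215,292)]),37))
print("tips s\n",onplane("s1",S([(565,372),(435,325),(319,287),(202,238)]),89))
print("block w top\n",onplane("w1",W([(81,53),(162,50)]),34))
print("block s top\n",onplane("s1",S([(234,50),(190,115),(660,158),(627,230)]),34))
E
```

```text
holes w
 [[ 457.8    30.46   34.  ]
 [ 459.21  -47.39   34.  ]
 [ 462.33 -119.67   34.  ]
 [ 464.91 -196.55   34.  ]]
holes s
 [[ 458.41   31.15   34.  ]
 [ 464.54 -196.29   34.  ]]
wheels w
 [[ 636.47   96.84   36.  ]
 [ 632.13   16.9    36.  ]
 [ 630.    -56.88   36.  ]
 [ 625.78 -135.07   36.  ]]
wheels s
 [[ 638.64   96.71   37.  ]
 [ 634.37   17.95   37.  ]
 [ 634.69  -55.14   37.  ]
 [ 627.48 -135.11   37.  ]]
tips s
 [[ 640.4    97.9    89.  ]
 [ 637.13   20.2    89.  ]
 [ 636.57  -51.26   89.  ]
 [ 629.01 -130.76   89.  ]]
block w top
 [[425.46  69.31  34.  ]
 [489.22  71.28  34.  ]]
block s top
 [[ 434.51 -236.2    34.  ]
 [ 500.4  -230.84   34.  ]
 [ 424.89   71.13   34.  ]
 [ 489.73   73.96   34.  ]]
```

Both cameras agree to about 2 mm. The order from the left is great, third, centre, escape. The holes are at (458,31), (460,-45), (462.5,-121) and (464.7,-196). I'll start with the centre wheel.

>>> carry_out:
  rows:
    - [25,13,-25,0]
    - [50,26,-55,0]
    - [75,39,-85,0]
    - [88,46,-120,0]
    - [88,46,-150,0]
    - [88,46,-150,0]
    - [88,46,-150,0]
    - [88,46,-150,0]
  hand: 44

```text
time: 1.33
tool_pos: [632.5, -52.8, 146.8]
tcp_rot: [2.545, 1.569, 2.545]
contact_force: [0.5, -0.5, -0.3]
grip_width: 45.8
```

```bash
python3 - <<'E'
from h import *
im=snap("wrist","w2"); o=get_obs();print(o["tool_pos"],o["grip_width"])
cv2.imwrite("pics/w2c.png",im)
print(onplane("s1",np.array([(170,115),(150,20)])/3.5+[120,120],0), proj("s1",[450,-250,70])*3.5-420)
E
```

```text
[632.99 -53.22 147.77] 44.647558501930696
[[ 477.77 -269.04    0.  ]
 [ 397.72 -335.9     0.  ]] [[193.68  18.77]]
```

View pics/w2c.png

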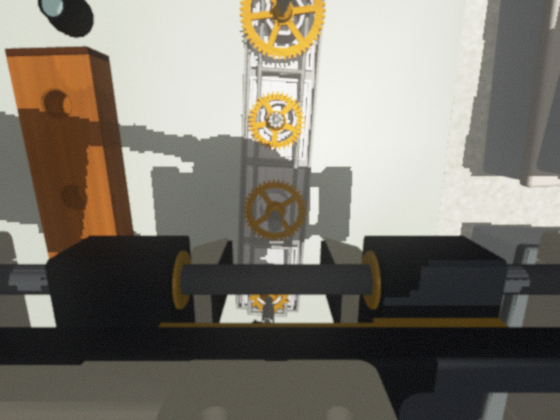

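The centre wheel is at (275,210) in the picture, midway between the fingers (229 and 322). I descend and grip.

>>> carry_out:
  rows:
    - [0,-2,-35,0]
    - [0,-2,-65,0]
    - [0,-2,-85,0]
    - [0,-2,-94.5,0]
    - [0,-2,-94.5,0]
    - [0,-2,-94.5,0]

```text
time: 1.88
tool_pos: [634.0, -55.6, 55.2]
tcp_rot: [-0.009, 1.567, -0.009]
contact_force: [1.2, 0.2, 1.0]
grip_width: 43.8
```

>>> carry_out:
  rows:
    - [0,0,0,0]
    - [0,0,0,0]
    - [0,0,0,0]
    - [0,0,0,0]
    - [0,0,0,0]
    - [0,0,0,0]
    - [0,0,0,0]
    - [0,0,0,0]
  hand: 0

```text
time: 2.55
tool_pos: [634.0, -55.6, 55.2]
tcp_rot: [0.007, 1.568, 0.007]
contact_force: [0.7, 0.9, -0.3]
grip_width: 9.0
```

>>> carry_out:
  rows:
    - [0,0,12,0]
    - [0,0,30,0]
    - [0,0,55,0]
    - [0,0,80,0]
    - [0,0,95,0]
    - [0,0,95,0]
    - [0,0,95,0]
    - [0,0,95,0]

```text
time: 3.22
tool_pos: [633.3, -55.4, 149.1]
tcp_rot: [0.302, 1.569, 0.302]
contact_force: [-0.3, 0.7, -0.1]
grip_width: 9.0
```

```bash
python3 - <<'E'
from h import *
a=[get_obs() for _ in range(3)];print(a[0]["tool_pos"],a[0]["grip_width"],a[0]["contact_force"])
im=snap("wrist","w3");s=snap("side","d3")
cv2.imwrite("pics/w3c.png",np.hstack([im[80:420,150:420],cv2.resize(s[100:270,200:335],None,fx=2,fy=2)]))
E
```

```text
[633.28 -55.4  149.14] 9.046019442088928 [-0.31  0.74 -0.05]
```

View pics/w3c.png

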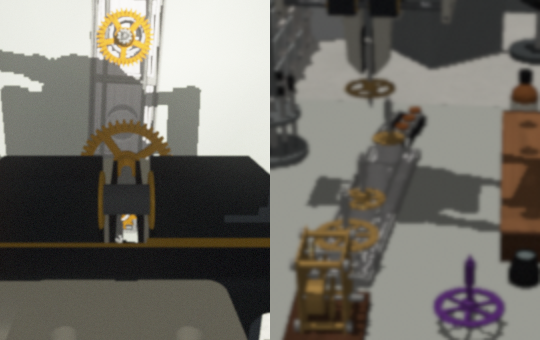

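The centre wheel is held level and centred: its front rim is about 26 mm ahead of the TCP, against a 27 mm radius. I carry it to hole 3.

>>> carry_out:
  rows:
    - [-35,-13,0,0]
    - [-70,-27,0,0]
    - [-105,-40,0,0]
    - [-140,-53,0,0]
    - [-171,-65,0,0]
    - [-171,-65,0,0]
    - [-171,-65,0,0]
    - [-171,-65,0,0]
    - [-171,-65,-15,0]
    - [-171,-65,-30,0]
    - [-171,-65,-30,0]
    - [-171,-65,-30,0]
    - [-171,-65,-30,0]

```text
time: 4.4
tool_pos: [463.0, -120.3, 118.8]
tcp_rot: [0.708, 1.57, 0.708]
contact_force: [0.6, -0.1, -0.3]
grip_width: 8.8
```

```bash
python3 - <<'E'
from h import *
o=get_obs();print(o["tool_pos"],o["contact_force"])
s=snap("side","d4");c=snap("scene","s4")
r=lambda i,f:cv2.resize(i,None,fx=f,fy=f,interpolation=cv2.INTER_CUBIC)
cv2.imwrite("pics/x4.png",np.hstack([r(c[110:230,150:310],2.5),r(s[120:240,260:400],2.5)]))
E
```

```text
[ 462.96 -120.28  118.76] [ 0.55 -0.09 -0.35]
```

View pics/x4.png

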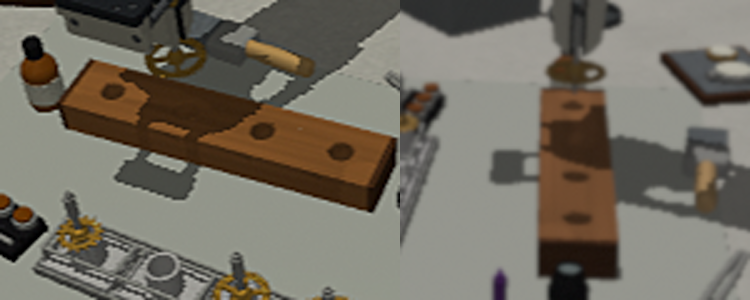

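>>> carry_out:
  rows:
    - [0,0,-25,0]
    - [0,0,-45,0]
    - [0,0,-57,0]
    - [0,0,-61,0]
    - [0,0,-62.5,0]
    - [0,0,-62.5,0]
    - [0,0,-62.5,0]

```text
time: 5.08
tool_pos: [463.6, -120.7, 57.6]
tcp_rot: [-0.188, 1.568, -0.187]
contact_force: [0.2, 0.0, 0.1]
grip_width: 9.2
```

>>> carry_out:
  rows:
    - [0,0,-0.5,0]
    - [0,0,-1,0]
    - [0,0,-1.5,0]
    - [0,0,-1.5,0]

```text
time: 5.42
tool_pos: [463.7, -120.8, 56.3]
tcp_rot: [-0.215, 1.567, -0.215]
contact_force: [-0.0, 0.3, -1.0]
grip_width: 8.8
```

>>> carry_out:
  rows:
    - [0,0,-0.5,0]
    - [0,0,-1,0]
    - [0,0,-1.5,0]
    - [0,0,-2,0]
    - [0,0,-2,0]

```text
time: 5.83
tool_pos: [463.7, -120.8, 54.5]
tcp_rot: [-0.217, 1.567, -0.217]
contact_force: [-0.8, 1.2, 2.7]
grip_width: 8.9
```

>>> carry_out:
  rows:
    - [0,0,-0.3,0]
    - [0,0,-0.6,0]
    - [0,0,-0.9,0]
    - [0,0,-0.9,0]

```text
time: 6.17
tool_pos: [463.8, -120.8, 54.5]
tcp_rot: [-0.255, 1.567, -0.254]
contact_force: [-3.0, 1.3, 11.7]
grip_width: 8.9
```

Contact: 11.7 N upward at z 54.5. I release and rise.

>>> carry_out:
  rows:
    - [0,0,0,0]
    - [0,0,0,0]
    - [0,0,0,0]
    - [0,0,0,0]
    - [0,0,0,0]
    - [0,0,0,0]
  hand: 44

```text
time: 6.67
tool_pos: [463.7, -120.7, 54.3]
tcp_rot: [-0.24, 1.567, -0.239]
contact_force: [-0.2, -0.4, -1.1]
grip_width: 42.5
```

>>> carry_out:
  rows:
    - [0,0,15,0]
    - [0,0,40,0]
    - [0,0,70,0]
    - [0,0,95,0]
    - [33,28,95,0]
    - [68,56,95,0]
    - [103,84,95,0]
    - [138,112,95,0]
    - [169,138.5,95,0]
    - [169,138.5,95,0]
    - [169,138.5,95,0]
    - [169,138.5,95,0]

```text
time: 7.67
tool_pos: [632.2, 18.1, 148.4]
tcp_rot: [-0.51, 1.568, -0.508]
contact_force: [-0.3, -0.2, -0.9]
grip_width: 44.2
```

```bash
python3 - <<'E'
from h import *
o=get_obs();print(o["tool_pos"],o["contact_force"])
w=snap("wrist","w5");c=snap("scene","s5")
r=lambda i,f:cv2.resize(i,None,fx=f,fy=f,interpolation=cv2.INTER_CUBIC)
cv2.imwrite("pics/x5.png",np.hstack([r(c[110:270,150:330],2),w[0:320,180:400]]))
E
```

```text
[632.25  18.09 148.4 ] [-0.27 -0.19 -0.9 ]
```

View pics/x5.png

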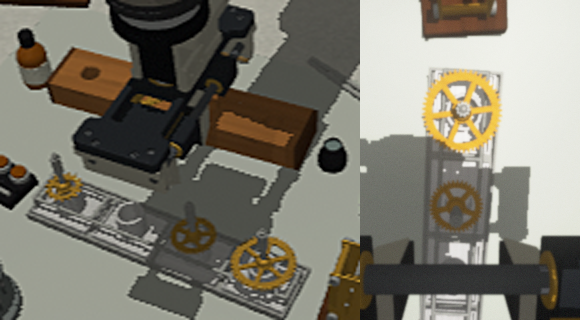

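The third wheel is under the fingers at y≈19, and the great wheel is at (638,97). I pick the third.

>>> carry_out:
  rows:
    - [0,0.5,-35,0]
    - [0,0.5,-65,0]
    - [0,0.5,-85,0]
    - [0,0.5,-95,0]
    - [0,0.5,-95,0]
    - [0,0.5,-95,0]
    - [0,0.5,-95,0]

```text
time: 8.35
tool_pos: [632.7, 16.9, 55.9]
tcp_rot: [-0.262, 1.565, -0.263]
contact_force: [0.3, 0.2, 0.3]
grip_width: 44.1
```

>>> carry_out:
  rows:
    - [0,0,0,0]
    - [0,0,0,0]
    - [0,0,0,0]
    - [0,0,0,0]
    - [0,0,0,0]
    - [0,0,0,0]
    - [0,0,0,0]
    - [0,0,0,0]
  hand: 0

```text
time: 9.02
tool_pos: [632.8, 16.9, 56.0]
tcp_rot: [-0.254, 1.565, -0.255]
contact_force: [-0.2, 0.9, 0.4]
grip_width: 8.9
```

>>> carry_out:
  rows:
    - [0,0,12,0]
    - [0,0,30,0]
    - [0,0,55,0]
    - [0,0,80,0]
    - [0,0,95,0]
    - [0,0,95,0]
    - [0,0,95,0]
    - [0,0,95,0]

```text
time: 9.68
tool_pos: [632.0, 17.0, 149.9]
tcp_rot: [-0.346, 1.567, -0.347]
contact_force: [-0.5, -0.6, -0.9]
grip_width: 9.1
```

```bash
python3 - <<'E'
from h import *
o=get_obs();print(o["tool_pos"],o["contact_force"],o["grip_width"])
w=snap("wrist","w6");c=snap("scene","s6")
r=lambda i,f:cv2.resize(i,None,fx=f,fy=f,interpolation=cv2.INTER_CUBIC)
cv2.imwrite("pics/x6.png",np.hstack([r(c[110:270,150:330],2),w[0:320,180:400]]))
E
```

```text
[632.01  17.   149.92] [-0.49 -0.56 -0.93] 9.097552360321373
```

View pics/x6.png

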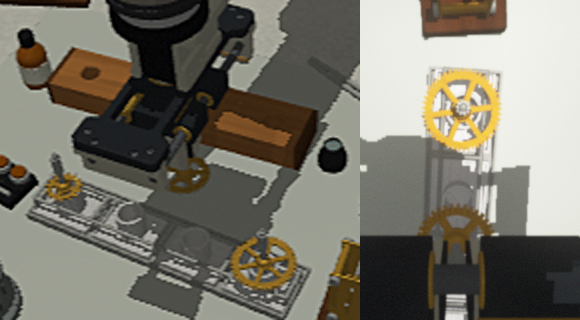

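The third wheel is held level, about 1 mm ahead of the TCP. I take it to hole 2.

>>> carry_out:
  rows:
    - [-35,-13,0,0]
    - [-70,-26,0,0]
    - [-105,-39,0,0]
    - [-140,-52,0,0]
    - [-171.5,-63,0,0]
    - [-171.5,-63,0,0]
    - [-171.5,-63,0,0]
    - [-171.5,-63,-25,0]
    - [-171.5,-63,-50,0]
    - [-171.5,-63,-70,0]
    - [-171.5,-63,-82,0]
    - [-171.5,-63,-89,0]
    - [-171.5,-63,-91,0]
    - [-171.5,-63,-91,0]
    - [-171.5,-63,-91,0]
    - [-171.5,-63,-91,0]

```text
time: 11.12
tool_pos: [461.1, -46.1, 59.0]
tcp_rot: [-0.371, 1.566, -0.371]
contact_force: [-0.0, -0.4, -0.8]
grip_width: 9.0
```

>>> carry_out:
  rows:
    - [0,0,-0.5,0]
    - [0,0,-1,0]
    - [0,0,-1.5,0]
    - [0,0,-2,0]
    - [0,0,-2,0]

```text
time: 11.53
tool_pos: [461.1, -46.1, 57.1]
tcp_rot: [-0.364, 1.566, -0.365]
contact_force: [-0.1, -1.6, 0.6]
grip_width: 8.8
```

>>> carry_out:
  rows:
    - [0,0,-0.5,0]
    - [0,0,-1,0]
    - [0,0,-1.5,0]
    - [0,0,-1.5,0]

```text
time: 11.87
tool_pos: [461.1, -46.1, 55.5]
tcp_rot: [-0.37, 1.566, -0.37]
contact_force: [-0.1, 0.4, 0.5]
grip_width: 9.1
```

>>> carry_out:
  rows:
    - [0,0,-0.4,0]
    - [0,0,-0.8,0]
    - [0,0,-1.2,0]
    - [0,0,-1.2,0]

```text
time: 12.2
tool_pos: [461.1, -46.1, 55.3]
tcp_rot: [-0.369, 1.566, -0.369]
contact_force: [-3.8, 1.3, 13.0]
grip_width: 9.0
```

Contact at 13 N. I release and go over the great wheel.

>>> carry_out:
  rows:
    - [0,0,0,0]
    - [0,0,0,0]
    - [0,0,0,0]
    - [0,0,0,0]
    - [0,0,0,0]
    - [0,0,0,0]
  hand: 44

```text
time: 12.7
tool_pos: [461.0, -46.1, 55.1]
tcp_rot: [-0.381, 1.566, -0.381]
contact_force: [0.7, 0.3, 0.5]
grip_width: 42.3
```

>>> carry_out:
  rows:
    - [0,0,15,0]
    - [0,0,40,0]
    - [0,0,70,0]
    - [0,0,94,0]
    - [32,26,94,0]
    - [64,52,94,0]
    - [96,78,94,0]
    - [128,104,94,0]
    - [160,130,94,0]
    - [176.5,143,94,0]
    - [176.5,143,94,0]
    - [176.5,143,94,0]
    - [176.5,143,94,0]

```text
time: 13.78
tool_pos: [636.6, 96.4, 148.5]
tcp_rot: [-0.707, 1.568, -0.708]
contact_force: [0.4, -0.6, 0.6]
grip_width: 44.1
```

```bash
python3 - <<'E'
from h import *
o=get_obs();print(o["tool_pos"],o["contact_force"])
w=snap("wrist","w7");c=snap("scene","s7")
r=lambda i,f:cv2.resize(i,None,fx=f,fy=f,interpolation=cv2.INTER_CUBIC)
cv2.imwrite("pics/x7.png",np.hstack([r(c[110:270,150:330],2),w[0:320,180:400]]))
E
```

```text
[636.58  96.39 148.54] [ 0.35 -0.59  0.55]
```

View pics/x7.png

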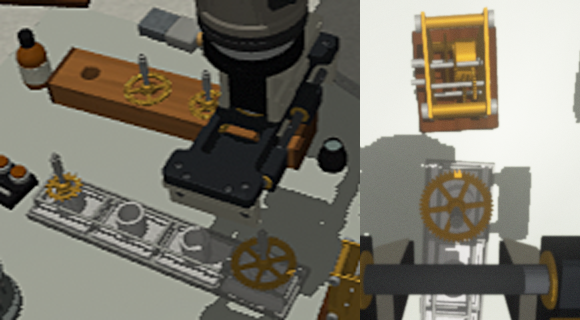

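The great wheel is centred at (276,206). The brass movement starts at about y=160, so it is clear of the gripper. I pick it.

>>> carry_out:
  rows:
    - [0,1.5,-35,0]
    - [0,1.5,-65,0]
    - [0,1.5,-85,0]
    - [0,1.5,-95,0]
    - [0,1.5,-95,0]
    - [0,1.5,-95,0]
    - [0,1.5,-95,0]

```text
time: 14.47
tool_pos: [637.8, 97.1, 56.2]
tcp_rot: [-0.261, 1.564, -0.263]
contact_force: [0.1, 0.2, 0.4]
grip_width: 44.1
```

>>> carry_out:
  rows:
    - [0,0,0,0]
    - [0,0,0,0]
    - [0,0,0,0]
    - [0,0,0,0]
    - [0,0,0,0]
    - [0,0,0,0]
    - [0,0,0,0]
    - [0,0,0,0]
  hand: 0

```text
time: 15.13
tool_pos: [637.8, 97.2, 56.2]
tcp_rot: [-0.269, 1.564, -0.271]
contact_force: [0.2, -0.4, 0.9]
grip_width: 8.8
```

>>> carry_out:
  rows:
    - [0,0,12,0]
    - [0,0,30,0]
    - [0,0,55,0]
    - [0,0,80,0]
    - [0,0,95,0]
    - [0,0,95,0]
    - [0,0,95,0]
    - [0,0,95,0]

```text
time: 15.8
tool_pos: [637.0, 97.1, 150.1]
tcp_rot: [-0.389, 1.566, -0.392]
contact_force: [-0.9, -1.0, -1.0]
grip_width: 8.9
```

```bash
python3 - <<'E'
from h import *
o=get_obs();print(o["tool_pos"],o["contact_force"],o["grip_width"])
w=snap("wrist","w8");c=snap("scene","s8")
r=lambda i,f:cv2.resize(i,None,fx=f,fy=f,interpolation=cv2.INTER_CUBIC)
cv2.imwrite("pics/x8.png",np.hstack([r(c[110:270,150:330],2),w[0:320,180:400]]))
E
```

```text
[637.04  97.13 150.12] [-0.94 -1.04 -1.02] 8.913847673538195
```

View pics/x8.png

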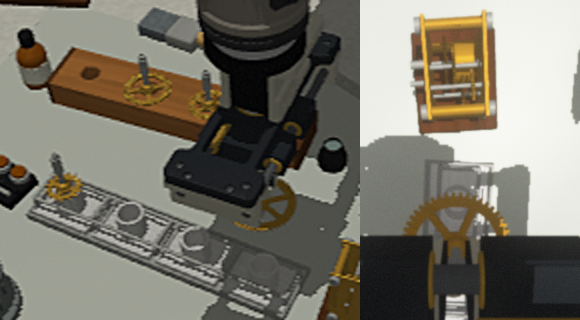

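The great wheel is held level, about 2 mm back in y. I take it to hole 1.

>>> carry_out:
  rows:
    - [-36,-13,0,0]
    - [-72,-26,0,0]
    - [-108,-39,0,0]
    - [-144,-52,0,0]
    - [-178.5,-65,0,0]
    - [-178.5,-65,0,0]
    - [-178.5,-65,0,0]
    - [-178.5,-65,-25,0]
    - [-178.5,-65,-50,0]
    - [-178.5,-65,-70,0]
    - [-178.5,-65,-82,0]
    - [-178.5,-65,-89,0]
    - [-178.5,-65,-91,0]
    - [-178.5,-65,-91,0]
    - [-178.5,-65,-91,0]
    - [-178.5,-65,-91,0]

```text
time: 17.23
tool_pos: [459.2, 32.1, 59.2]
tcp_rot: [-0.372, 1.565, -0.374]
contact_force: [-0.3, 0.2, 0.3]
grip_width: 9.1
```

>>> carry_out:
  rows:
    - [0,0,-0.5,0]
    - [0,0,-1,0]
    - [0,0,-1.5,0]
    - [0,0,-2,0]
    - [0,0,-2.5,0]
    - [0,0,-2.5,0]

```text
time: 17.73
tool_pos: [459.1, 32.1, 56.7]
tcp_rot: [-0.383, 1.565, -0.385]
contact_force: [-0.1, 0.0, -0.6]
grip_width: 9.0
```

>>> carry_out:
  rows:
    - [0,0,-0.4,0]
    - [0,0,-0.8,0]
    - [0,0,-1.2,0]
    - [0,0,-1.2,0]

```text
time: 18.07
tool_pos: [459.1, 32.1, 55.6]
tcp_rot: [-0.391, 1.565, -0.393]
contact_force: [-1.5, 0.2, 2.3]
grip_width: 8.9
```

>>> carry_out:
  rows:
    - [0,0,-0.4,0]
    - [0,0,-0.8,0]
    - [0,0,-0.8,0]

```text
time: 18.32
tool_pos: [459.1, 32.1, 55.6]
tcp_rot: [-0.383, 1.565, -0.385]
contact_force: [-2.9, -0.1, 10.7]
grip_width: 9.1
```

>>> carry_out:
  rows:
    - [0,0,0,0]
    - [0,0,0,0]
    - [0,0,0,0]
    - [0,0,0,0]
    - [0,0,0,0]
    - [0,0,0,0]
  hand: 44

```text
time: 18.82
tool_pos: [459.1, 32.1, 55.4]
tcp_rot: [-0.395, 1.565, -0.397]
contact_force: [-0.1, 0.3, -0.3]
grip_width: 42.3
```

>>> carry_out:
  rows:
    - [0,0,15,0]
    - [0,0,40,0]
    - [0,0,70,0]
    - [0,0,94,0]
    - [28,-27,94,0]
    - [56,-54,94,0]
    - [84,-81,94,0]
    - [112,-109,94,0]
    - [140,-136,94,0]
    - [168,-164,94,0]
    - [168,-164,94,0]
    - [168,-164,94,0]
    - [168,-164,94,0]

```text
time: 19.9
tool_pos: [626.3, -131.5, 148.6]
tcp_rot: [-0.35, 1.567, -0.353]
contact_force: [0.3, 0.3, 0.3]
grip_width: 44.0
```

```bash
python3 - <<'E'
from h import *
o=get_obs();print(o["tool_pos"],o["contact_force"])
w=snap("wrist","w9");c=snap("scene","s9")
r=lambda i,f:cv2.resize(i,None,fx=f,fy=f,interpolation=cv2.INTER_CUBIC)
cv2.imwrite("pics/x9.png",np.hstack([r(c[110:270,150:330],2),w[0:320,180:400]]))
E
```

```text
[ 626.35 -131.53  148.58] [0.25 0.32 0.31]
```

View pics/x9.png

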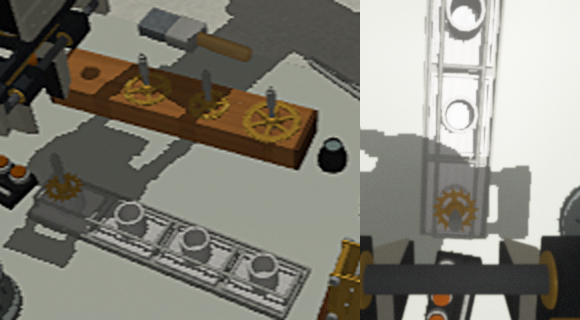

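Three wheels lie flat in holes 1–3. The escape wheel is centred at y≈-135. First I check the clearance to the screwdriver drum.

```bash
python3 - <<'E'
from h import *
p=np.array([(57,372),(75,395),(22,370),(70,432)])/3.5+[120,120]
for z in (60,90,120): print(z,onplane("s1",p,z)[:,:2].tolist())
print(onplane("w1",np.array([(458,305),(505,338)])/1.5+[120,0],90), onplane("w1",np.array([(458,305),(505,338)])/1.5+[120,0],60))
E
```

```text
60 [[724.3247572243774, -173.05737287294124], [733.9106151387416, -154.74824635451608], [730.3452154988772, -192.05379433300266], [755.6366246963158, -143.26285609924116]]
90 [[740.0538303866476, -152.41107171225383], [749.2294314629706, -134.88554165643518], [745.8166242770806, -170.59448176823167], [770.0256083374433, -123.89170468015658]]
120 [[755.7829035489177, -131.76477055156641], [764.5482477871996, -115.02283695835439], [761.2880330552841, -149.1351692034607], [784.4145919785707, -104.520553261072]]
[[ 717.94 -121.87   90.  ]
 [ 757.77 -148.56   90.  ]] [[ 732.14 -128.89   60.  ]
 [ 775.24 -157.77   60.  ]]
```

The drum's tips are at x≥724 and below the gripper body, so it is clear. I pick the escape wheel.

>>> carry_out:
  rows:
    - [0,-2.5,-35,0]
    - [0,-2.5,-65,0]
    - [0,-2.5,-85,0]
    - [0,-2.5,-95,0]
    - [0,-2.5,-95,0]
    - [0,-2.5,-95,0]
    - [0,-2.5,-95,0]

```text
time: 20.58
tool_pos: [627.4, -133.3, 56.5]
tcp_rot: [-0.349, 1.563, -0.349]
contact_force: [0.8, 0.0, -0.0]
grip_width: 43.9
```

>>> carry_out:
  rows:
    - [0,0,0,0]
    - [0,0,0,0]
    - [0,0,0,0]
    - [0,0,0,0]
    - [0,0,0,0]
    - [0,0,0,0]
    - [0,0,0,0]
    - [0,0,0,0]
  hand: 0

```text
time: 21.25
tool_pos: [627.3, -133.3, 56.4]
tcp_rot: [-0.349, 1.563, -0.349]
contact_force: [-0.1, 0.0, 1.1]
grip_width: 9.1
```

>>> carry_out:
  rows:
    - [0,0,12,0]
    - [0,0,30,0]
    - [0,0,55,0]
    - [0,0,80,0]
    - [0,0,95,0]
    - [0,0,95,0]
    - [0,0,95,0]
    - [0,0,95,0]

```text
time: 21.92
tool_pos: [626.6, -133.1, 150.4]
tcp_rot: [-0.363, 1.565, -0.363]
contact_force: [0.0, -0.7, -1.7]
grip_width: 8.9
```

```bash
python3 - <<'E'
from h import *
o=get_obs();print(o["tool_pos"],o["contact_force"],o["grip_width"])
w=snap("wrist","w10");c=snap("scene","s10")
r=lambda i,f:cv2.resize(i,None,fx=f,fy=f,interpolation=cv2.INTER_CUBIC)
cv2.imwrite("pics/x10.png",np.hstack([r(c[110:270,110:290],2),w[0:320,180:400]]))
E
```

```text
[ 626.63 -133.11  150.37] [ 0.04 -0.7  -1.72] 8.899516670728088
```

View pics/x10.png

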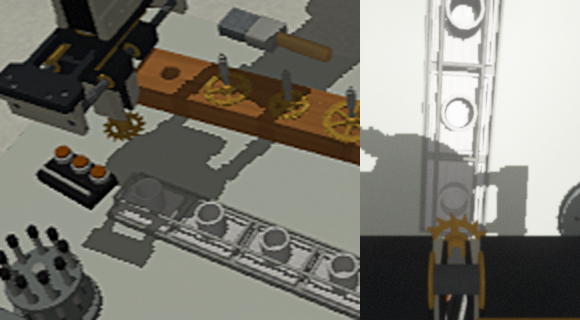

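The escape wheel is held, about 2.5 mm back in y. I take it to hole 4.

>>> carry_out:
  rows:
    - [-35,-13,0,0]
    - [-70,-26,0,0]
    - [-105,-39,0,0]
    - [-140,-52,0,0]
    - [-162,-61,0,0]
    - [-162,-61,0,0]
    - [-162,-61,0,0]
    - [-162,-61,-25,0]
    - [-162,-61,-50,0]
    - [-162,-61,-70,0]
    - [-162,-61,-82,0]
    - [-162,-61,-89,0]
    - [-162,-61,-91,0]
    - [-162,-61,-91,0]
    - [-162,-61,-91,0]
    - [-162,-61,-91,0]

```text
time: 23.35
tool_pos: [465.2, -194.3, 59.5]
tcp_rot: [-0.41, 1.564, -0.411]
contact_force: [-0.1, 0.5, 0.1]
grip_width: 8.8
```

>>> carry_out:
  rows:
    - [0,0,-0.5,0]
    - [0,0,-1,0]
    - [0,0,-1.5,0]
    - [0,0,-2,0]
    - [0,0,-2.5,0]
    - [0,0,-2.5,0]

```text
time: 23.85
tool_pos: [465.1, -194.3, 57.0]
tcp_rot: [-0.404, 1.564, -0.404]
contact_force: [0.2, 1.0, -0.6]
grip_width: 9.0
```

>>> carry_out:
  rows:
    - [0,0,-0.4,0]
    - [0,0,-0.8,0]
    - [0,0,-1.2,0]
    - [0,0,-1.2,0]

```text
time: 24.18
tool_pos: [465.1, -194.2, 55.8]
tcp_rot: [-0.395, 1.565, -0.395]
contact_force: [-0.5, -0.4, 1.2]
grip_width: 9.6
```

>>> carry_out:
  rows:
    - [0,0,-0.4,0]
    - [0,0,-0.8,0]
    - [0,0,-1,0]
    - [0,0,-1,0]

```text
time: 24.52
tool_pos: [465.1, -194.2, 55.7]
tcp_rot: [-0.414, 1.564, -0.414]
contact_force: [-2.1, 1.8, 9.7]
grip_width: 9.3
```

>>> carry_out:
  rows:
    - [0,0,0,0]
    - [0,0,0,0]
    - [0,0,0,0]
    - [0,0,0,0]
    - [0,0,0,0]
    - [0,0,0,0]
  hand: 44

```text
time: 25.02
tool_pos: [465.1, -194.2, 55.6]
tcp_rot: [-0.407, 1.564, -0.408]
contact_force: [1.2, 0.0, 0.3]
grip_width: 42.6
```

>>> carry_out:
  rows:
    - [0,0,15,0]
    - [0,0,40,0]
    - [0,0,75,0]
    - [0,0,110,0]
    - [0,0,145,0]
    - [0,0,180,0]
    - [25,0,200,0]
    - [55,0,220,0]
    - [80,0,220,0]
    - [80,0,220,0]
    - [80,0,220,0]
    - [80,0,220,0]

```text
time: 26.02
tool_pos: [544.4, -194.0, 274.7]
tcp_rot: [-0.421, 1.566, -0.421]
contact_force: [-0.6, 0.2, -0.3]
grip_width: 43.9
```

```bash
python3 - <<'E'
from h import *
o=get_obs();print(o["tool_pos"],o["contact_force"])
w=snap("wrist","w11");c=snap("scene","s11");d=snap("side","d11")
r=lambda i,f:cv2.resize(i,None,fx=f,fy=f,interpolation=cv2.INTER_CUBIC)
a=np.hstack([r(c[110:230,130:320],2.5),r(d[110:230,270:390],2.5)])
print(proj("w11",[[458,31,34],[465,-196,34]]))
cv2.imwrite("pics/x11.png",a)
cv2.imwrite("pics/x12.png",r(w[:380,60:360],1.55))
E
```

```text
[ 544.37 -193.95  274.73] [-0.56  0.15 -0.28]
[[194.27 -26.92]
 [211.27 183.01]]
```

View pics/x11.png

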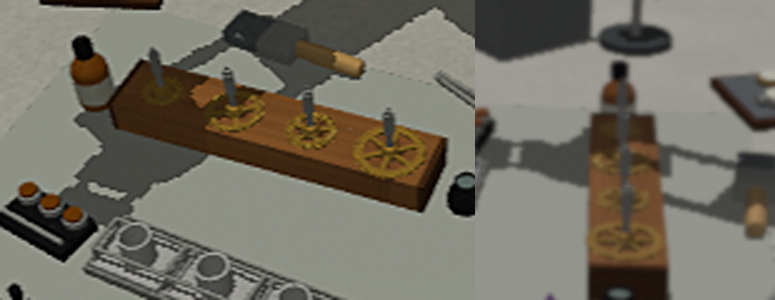

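View pics/x12.png

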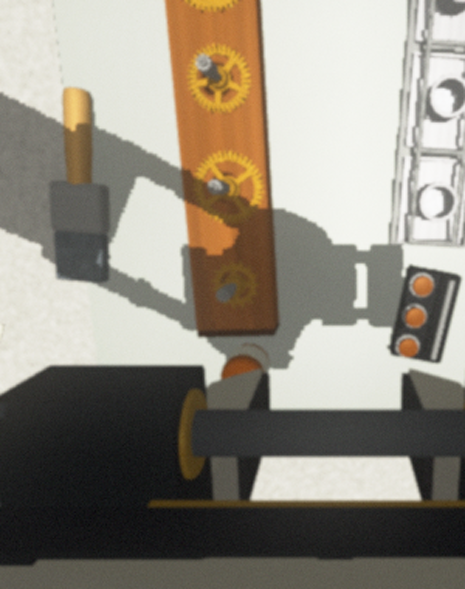

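All four wheels lie flat with upright arbors in their holes. The scene crop shows escape (160,90), centre (235,113), third (312,131) and great (390,153), which is the same order as before. The gripper is clear, so I hand in.

```bash
python3 -c "
from plant import *
print(close_job())"
```

```text
the job is handed in; nothing more can be done
None
```

I moved all four wheels to the wooden block in their original order from the robot's left: great, third, centre, escape. Each was lowered until the block pushed back with about 10–13 N, then released. The work took about 26 s of the 104 s allowed.

The last scene, side and wrist pictures show all four wheels flat on the block with upright arbors, one per hole, and the robot touching nothing. The look-alike wheels were not touched. No check failed or disagreed. The camera views matched to about 2–5 mm, well inside the slack of the holes.

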